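Trim the bench control unit until the meter needle stands in the index fork

TASK

The bench control unit has drifted: stand the plastic trimming tool blade-down in the unit's brass collar and let go of it, then take hold of it afresh, fit its blade into the slotted trimmer and turn clockwise until the meter needle stands midway between the prongs of the forked index hand. Then lift the tool out and leave it standing blade-down in the ceramic tool jar, with the jar upright, and leave the wax block and the two small bottles where they are.

Things in the scene. Friction and masses are not known exactly. Their poses are not given: they have to be found in the camera images.
- control_unit: Grey bench control unit, fixed, 180 mm deep (its x) x 112 mm wide (its y), flat deck 58 mm above the bench; origin at the centre of its underside, z up, the front face with switch and knob looks to its -x. On the deck, at its front: a black-framed meter, 92 x 96 x 12 mm, its pivot at the front edge; at its back (x = +60 mm): the brass collar.
- collar_rim (a point): Centre of the mouth of the upright brass guide collar, 35 mm tall, 93 mm above the bench, outside diameter 28 mm, bore 17.6 mm, the top 6 mm flared out to 25.6 mm. The slotted trimmer screw lies at the bottom of the bore, its face 29 mm below the mouth. Axes as the control unit's.
- slot (a point): Centre of the top face of the slotted trimmer screw (29 mm below the collar's mouth) and turning with it: its x axis runs along the slot, z up. The slot is 4.6 mm wide and 6 mm deep, open at both ends, across the whole screw.
- trimmer (a joint): Angle of the trimmer screw in rad, 0 to 2.6 between its end stops; grows clockwise seen from above. It is stiff (about 0.04 N m) and stays where it is left.
- needle (a joint): Angle of the meter's thin black needle in rad, 0 at the left end of the scale, growing clockwise seen from above to 1.56 at the right end. It follows the trimmer: 0.6 rad for each rad of the trimmer.
- index_hand (a joint): Angle of the meter's index hand (dark, under the needle on the same pivot, its outer half a fork of two prongs, 6.4 mm between them), measured as the needle's. It is under the window and stays as it was set; the needle stands midway between the prongs when both angles agree.
- needle_tip (a point): Tip of the needle, 62 mm from its pivot; x axis along the needle, outwards.
- index_tip (a point): Outer end of the index hand, midway between the prongs, 59 mm from the same pivot; x axis along the hand, outwards.
- trim_tool: Plastic trimming tool, 160 mm, 55 g, at first lying on the bench. Origin on its axis, x from blade to head. Black octagonal handle, 20 mm across flats (flats square to y and z and at 45 degrees), x = -40 to +50 mm; white round shaft, diameter 16, x = -102 to -40; flat white blade 8 long, 14 wide (along y), 3 thick (along z), to x = -110. Balances near x = -14 mm.
- tool_tip (a point): Middle of the blade's end. Axes as the tool's. In the collar the tool stands by itself, leaning up to about 4 degrees, the blade on the screw's face or, when the blade is in line with the slot (within 0.1 rad, either way round), 6 mm lower in the slot.
- tool_head (a point): Middle of the head's end face, 160 mm from the blade's end. Axes as the tool's.
- tool_jar: White ceramic tool jar, open at the top, empty, 95 mm tall, outside diameter 72 mm at the rim, wall and floor 5 mm thick, loose, 0.35 kg. Origin at the centre of its underside, z up. A tool let go in it leans against the rim.
- wax_block: Pink wax block, 32 x 55 x 14 mm, a bystander; origin at the centre of its underside.
- bottle_low: Small white bottle, diameter 30 mm, 50 mm tall, by the far edge of the bench, a bystander; origin at the centre of its underside.
- bottle_tall: White and blue bottle, diameter 30 mm, 60 mm tall, beside the smaller one, a bystander; origin at the centre of its underside.

How it is judged (in metres and radians):
On the way, in this order (a step that is already met when the one before it is completed fails the run):
1. the tool stands blade-down in the collar by itself, let go (horizontal distance between tool_tip and collar_rim below 0.012 m and z of tool_tip in the frame of control_unit below 0.08 m and angle between trim_tool's own x axis and vertical below 0.15 rad and contact force between the arm and trim_tool below 0.05 N and linear speed of trim_tool below 0.03 m/s), for 0.2 s.
2. the needle is brought between the prongs of the index hand with the tool's blade down in the collar (horizontal distance between tool_tip and collar_rim below 0.012 m and z of tool_tip in the frame of control_unit below 0.08 m and angle between the x axis of needle_tip and the x axis of index_tip, either way round below 0.07 rad), for 0.2 s.
At the end, for the whole second after the job is handed in: The needle stands between the prongs of the index hand (their directions agree within 0.07 rad, 4 degrees); the tool stands at rest in the upright tool jar, blade down (blade end less than 30 mm above the jar's underside, tool less than 43 degrees from upright), let go (angle between the x axis of needle_tip and the x axis of index_tip, either way round below 0.07 rad and z of tool_tip in the frame of tool_jar below 0.03 m and horizontal distance between tool_tip and tool_jar below 0.035 m and angle between trim_tool's own x axis and vertical below 0.75 rad and angle between tool_jar's own z axis and vertical below 0.1 rad and linear speed of trim_tool below 0.02 m/s and contact force between the arm and trim_tool below 0.05 N); the robot touches nothing.
It fails at once if a bystander (wax block, either bottle) is moved by more than 30 mm (distance of any of wax_block, bottle_low, bottle_tall from where it was at the start of the episode above 0.03 m).
It also fails if it takes over 72 s, if anything falls off the work surface, if the arm or the gripper's body presses on something with over 40 N, if the wrist force passes 120 N, or if a joint passes its speed limit or range.

ROBOT

A 7-joint arm with a two-finger parallel gripper is mounted at the origin on the work surface; the furniture and walls round the work are solid. World frame = base frame: x ahead of the robot, y to its left, z up, the work surface at z = 0. Lengths are in mm, angles in degrees, forces in N, time in s.
With the tool pointing down it reaches from about 400 to 850 mm from the base axis. Payload 10.4 kg.
Tool frame: the origin (TCP) lies at the very end of the fingers, on their centre line; the grasp point (between the pads) lies 19 mm behind it (robot.grip_depth is the distance from the TCP to the grasp point, in mm); z points along the fingers, y is the line along which they close (so a half turn about z gives the same grasp; the last joint's range is limited). The gripper opens to 87 mm and grips with 3 to 60 N. Pads are 19 mm wide; open, the fingers measure 117 mm over their backs; the gripper's body (75 mm by 190 mm) begins 51 mm behind the grasp point.
Start: joints at [-78.129, 19.034, -3.707, 83.658, 1.238, 77.344, -5.071], TCP at [142.349, 608.596, 222.576] pointing down, gripper open.
Joint ranges: [-148.97, 148.97], [-28.65, 121.19], [-84.17, 76.75], [9.2, 138.47], [-72.65, 252.65], [3.7, 117.97], [-149.18, 149.18]. Speed limits (degrees/s): [127.2, 127.2, 159.86, 159.86, 180, 180, 180].

INTERFACE

Orientations are given as a 3x3 rotation matrix whose columns are the frame's x, y, z axes.
In Python, from plant import robot gives the robot as it stands.
- The arm moves only by the shell command python3 -m inch 'ROWS' [OPENING] [FORCE]. ROWS is JSON, a list that holds one entry, the list of rows, each a list of 4 numbers: the shift along the tool's x, y, z in cm, then the turn about the tool's z in degrees. In form: [[[x, y, z, turn], ...]]. A call has 1 to 12 rows; each row shifts and turns the commanded pose from where the row before left it, along the tool's axes as they then stand; what a row does not reach is not made up. A row lasts 1/12 s, in which the tool goes at most 41.7 mm and 7.16 degrees, less where a joint would pass 70% of its speed; a pose out of reach is approached as far as the arm can. A call with a gripper value outside its range is refused whole. OPENING is the opening, from 0 (shut) to 1 (fully open), set as the call begins (- or left out, the last holds). The fingers move at their own pace and stop on an object; FORCE is the grip in N (left out, the last holds). Time passes only in rows, so rows that do not move let the fingers close. It gives the time, the measured TCP pose, the force, the opening and the grip force at its end, in the units of the state.
- robot.get_obs(): the state, without advancing time (a new reading comes with each control period).
- robot.capture(name): name is "scene" or "top" or "wrist"; returns the picture (400x640x3 uint8, blue, green, red); there is no depth.
- robot.calibration(name): a dict with "mtx" (3x3 intrinsics, pixels), "k1" (the pictures are not rectified: a ray, as slopes to the right and down, at radius r is drawn at 1 + k1 r^2 times it, then the intrinsics apply), "origin" and "attitude" of the camera in the world; the wrist camera has in their place "hand_eye" (4x4, takes a point from camera to tool coordinates, whose origin is the TCP and whose axes are the flange's). Camera axes: x right, y down, z forward; pixel columns grow to the right and rows downward; lengths in mm; the calibration is good to about 2 mm. A picture is of the moment at which its call begins: read the wrist's pose just before it. calibration takes no time and is no camera call.
- robot.close_job(): hands the job in; it is judged then, once.
The state is a dict: "clock": time; "joints": joint angles; "dq": joint speeds; "joint_efforts": joint torques, N m; "tool_pos": TCP position; "eef_rot": TCP orientation; "force": force on the tool from outside, world axes, zero at the start; "moment": the same for the moment, N m; "gripper_width": opening from 0.0 (shut) to 1.0 (fully open); "finger_force": force on a finger pad.
Only numpy, scipy, OpenCV 4.12 (cv2) and the standard library are available. Lean on these libraries where they do the work, as an engineer would, in place of code of your own. Each camera call takes 0.05 s, during which the arm holds its last target. There are 200 camera calls.

## Working session

There is one attempt and no reset: what is moved stays moved. The work goes in short steps, Python scripts to look and compute and a shell command to move; the robot and the scene stay as the last step left them, time stands still between calls to the robot, and variables do not carry over. Pictures are saved under pics/ and viewed, at most 10 in all, crops included, and the job is handed in when it is done.

```bash
ls; mkdir -p pics
cat > h.py <<'E'
import numpy as np, cv2
from plant import robot
def ray(name,uv,obs=None):
    c=robot.calibration(name);K=np.array(c["mtx"],float);k=c["k1"]
    d=np.linalg.inv(K)@np.array([uv[0],uv[1],1.0]);xd=d[:2];x=xd.copy()
    for _ in range(20): x=xd/(1+k*(x@x))
    d=np.array([x[0],x[1],1])
    if name=="wrist":
        H=np.array(c["hand_eye"]);R=np.array(obs["eef_rot"]);p=np.array(obs["tool_pos"])
        return p+R@H[:3,3],R@H[:3,:3]@d
    return np.array(c["origin"],float),np.array(c["attitude"])@d
def onz(name,uv,z,obs=None):
    o,d=ray(name,uv,obs);return o+d*(z-o[2])/d[2]
def tri(a,b):
    (o,d),(p,e)=a,b
    d=d/np.linalg.norm(d);e=e/np.linalg.norm(e)
    s=np.linalg.lstsq(np.stack([d,-e],1),p-o,rcond=None)[0]
    A=o+d*s[0];B=p+e*s[1];return (A+B)/2,np.linalg.norm(A-B)
def proj(name,P,obs=None):
    c=robot.calibration(name);K=np.array(c["mtx"]);k=c["k1"];P=np.array(P,float)
    if name=="wrist":
        H=np.array(c["hand_eye"]);R=np.array(obs["eef_rot"]);p=np.array(obs["tool_pos"])
        q=H[:3,:3].T@(R.T@(P-p)-H[:3,3])
    else: q=np.array(c["attitude"]).T@(P-np.array(c["origin"]))
    x=q[:2]/q[2];x=x*(1+k*x@x);return (K@[x[0],x[1],1])[:2]
E
python3 - <<'E'
from h import *
np.set_printoptions(suppress=True,precision=3)
o=robot.get_obs()
print({k:np.array(v) for k,v in o.items()})
for n in ["scene","top","wrist"]:
    cv2.imwrite(f"pics/{n}0.png",robot.capture(n)); print(n,robot.calibration(n))
E
```

```text
pics
{'clock': array(0.), 'joints': array([-78.129,  19.074,  -3.707,  83.705,   1.239,  77.343,  -5.07 ]), 'dq': array([ 0.064, -0.011,  0.056, -0.039, -0.127, -0.042, -0.001]), 'joint_efforts': array([ -0.001, -62.325,   0.024, -38.99 ,  -0.061,   0.04 ,   0.   ]), 'tool_pos': array([142.285, 608.203, 221.747]), 'eef_rot': array([[-0.974,  0.228, -0.   ],
       [ 0.228,  0.974, -0.001],
       [-0.   , -0.001, -1.   ]]), 'force': array([0.029, 1.063, 0.115]), 'moment': array([-0.015,  0.026, -0.011]), 'finger_force': array(0.), 'gripper_width': array(1.002)}
scene {'mtx': array([[436.782,   0.   , 315.734],
       [  0.   , 436.782, 201.301],
       [  0.   ,   0.   ,   1.   ]]), 'k1': -0.11839130500896583, 'origin': array([ 143.343, -385.348,  715.937]), 'attitude': array([[ 0.862, -0.348,  0.369],
       [-0.508, -0.597,  0.621],
       [ 0.004, -0.723, -0.691]])}
top {'mtx': array([[396.164,   0.   , 322.942],
       [  0.   , 396.164, 206.546],
       [  0.   ,   0.   ,   1.   ]]), 'k1': -0.03242111078738939, 'origin': array([ 339.959,  155.22 , 1009.667]), 'attitude': array([[ 0.028, -0.987,  0.16 ],
       [-1.   , -0.026,  0.013],
       [-0.008, -0.16 , -0.987]])}
wrist {'mtx': array([[352.11 ,   0.   , 310.741],
       [  0.   , 352.11 , 200.808],
       [  0.   ,   0.   ,   1.   ]]), 'k1': -0.025957408599336637, 'hand_eye': array([[  -0.001,   -0.954,   -0.299,   81.907],
       [   1.   ,   -0.   ,   -0.001,   -0.641],
       [   0.001,   -0.299,    0.954, -162.432],
       [   0.   ,    0.   ,    0.   ,    1.   ]])}
```

View pics/scene0.png

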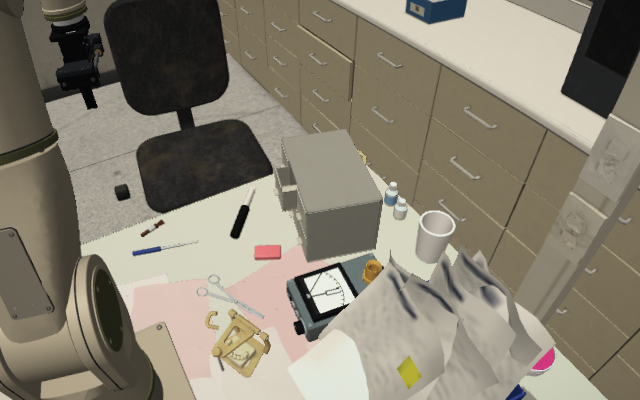

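View pics/top0.png

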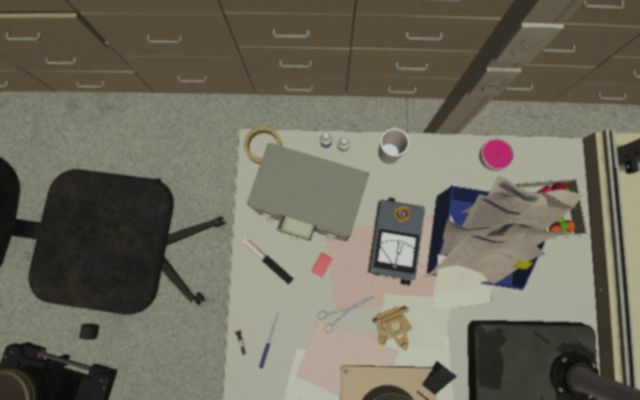

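Scene view: the tool lies at (243,212), blade up at (253,190). The unit is at (325,292) with its collar at (372,272), the jar at (435,237), the bottles at (391,195) and (400,207), and the wax at (267,252). The top view shows the tool from (245,240) to (291,281), the collar at (403,214) and the jar at (393,145). I'll measure these next.

Run:
```python
from h import *
np.set_printoptions(suppress=True,precision=1)
t=cv2.imread("pics/top0.png");s=cv2.imread("pics/scene0.png")
def blob(im,mask,box):
    x0,y0,x1,y1=box;m=np.zeros(mask.shape,np.uint8);m[y0:y1,x0:x1]=mask[y0:y1,x0:x1]
    n,l,st,c=cv2.connectedComponentsWithStats(m);i=1+np.argmax(st[1:,4]);ys,xs=np.where(l==i)
    return c[i],st[i],np.stack([xs,ys],1).astype(float)
for n,im,box in [("top",t,(235,225,300,290)),("scene",s,(225,180,262,245))]:
    dark=(im.max(2)<70).astype(np.uint8)
    c,st,p=blob(im,dark,box)
    d=np.linalg.svd(p-c,full_matrices=False)[2][0]
    a=(p-c)@d; e1,e2=c+d*a.min(),c+d*a.max()
    P1,P2=onz(n,e1,10),onz(n,e2,10)
    print(n,"handle",st,P1,P2,np.linalg.norm(P1-P2))
# collar
for n,im,box in [("top",t,(385,200,420,228)),("scene",s,(355,250,392,295))]:
    h=cv2.cvtColor(im,cv2.COLOR_BGR2HSV)
    m=((h[...,0]>8)&(h[...,0]<28)&(h[...,1]>120)&(h[...,2]>60)).astype(np.uint8)
    c,st,p=blob(im,m,box);print(n,"collar",c,st,onz(n,c,93))
# jar white rim, top
cr=np.hstack([cv2.resize(t[195:295,355:435],None,fx=5,fy=5,interpolation=cv2.INTER_CUBIC),
 cv2.resize(t[120:220,350:430],None,fx=4,fy=5,interpolation=cv2.INTER_CUBIC)])
cv2.imwrite("pics/crop1.png",cr)
```

```text
top handle [263 256  29  27 226] [368.4 311.2  10. ] [312.9 244.3  10. ] 86.89975617906778
scene handle [231 205  18  34 295] [373.3 319.3  10. ] [310.2 241.6  10. ] 100.1556985710166
top collar [401.5 213.6] [395 207  15  15 137] [476.8 -17.   93. ]
scene collar [371.2 270.7] [363 260  19  24 307] [470.9 -29.3  93. ]
```

View pics/crop1.png

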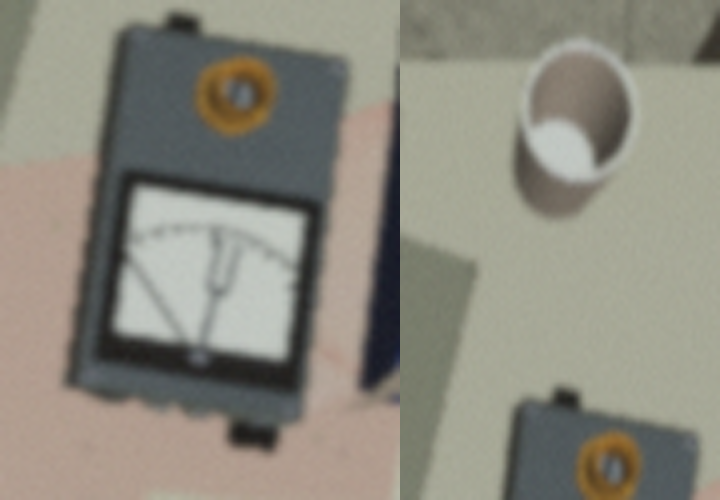

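The crop shows the collar mouth at about (402,214) in full-image pixels and the meter pivot at (395,266). The needle is about 35° left of image-up and the fork about 13° right. The jar rim is centred at about (395,142.5).

Run:
```python
from h import *
np.set_printoptions(suppress=True,precision=1)
T=lambda a,b:print(a,*tri(ray("top",a),ray("scene",b)))
for a,b in [((350,240),(303,206)),((368,188),(380,178)),((248,205),(282,137)),((270,144),(346,131)),((402,214),(373,265)),((395,142.5),(436,220))]: T(a,b)
C=onz("top",(402,214),93);print("collar",C,"jar",onz("top",(394.9,142.5),95),onz("scene",(436,220),95))
pv=onz("top",(395,266.4),70);nt=onz("top",(355+26,195+51.6),70);it=onz("top",(355+45.6,195+47.8),70)
f=lambda v:np.degrees(np.arctan2(v[1],v[0]))
print("pivot",pv,"axis",f(C-pv),"needle",f(nt-pv),np.linalg.norm(nt-pv),"index",f(it-pv),np.linalg.norm(it-pv))
# blade end
print("blade",onz("top",(245,240),10),onz("scene",(253,189),10))
```

```text
(350, 240) [407.4 106.  170.6] 3.275416417521864
(368, 188) [524.6  65.7 212.5] 32.31216221110654
(248, 205) [479.1 329.1 158.1] 4.022305715579536
(270, 144) [621.7 289.5 148.2] 3.314349520546944
(402, 214) [478.3 -19.6  93.1] 5.521044527168365
(395, 142.5) [645.8  -0.5 104.9] 1.0058654642738263
collar [475.9 -18.2  93. ] jar [648.7  -1.7  95. ] [654.6   5.6  95. ]
pivot [354.6  -5.8  70. ] axis -5.877376103507289 needle 36.034748546255045 56.25981185811432 index -13.40371665122899 57.23731815158771
blade [411.2 362.7  10. ] [411.6 362.1  10. ]
```

```bash
python3 -m inch '[[[-2.13,-2.53,0,0],[-2.13,-2.53,0,0],[-2.13,-2.53,0,0],[-2.13,-2.53,0,0],[-2.13,-2.53,0,0],[-2.13,-2.53,0,0],[-2.13,-2.53,0,0],[-2.13,-2.53,0,0],[-2.13,-2.53,0,0],[-2.13,-2.53,0,0],[-2.13,-2.53,0,0],[-2.13,-2.53,0,0]]]' 1
python3 -m inch '[[[0,0,0,7],[0,0,0,7],[0,0,0,7],[0,0,0,7],[0,0,0,7],[0,0,0,7],[0,0,0,7],[0,0,0,7],[0,0,0,7],[0,0,0,7],[0,0,0,7],[0,0,0,7]]]'
python3 -m inch '[[[0,0,0,7],[0,0,0,7],[0,0,0,7],[0,0,0,7],[0,0,0,4.5],[0,0,0,0]]]'
python3 - <<'E'
from h import *
import json
np.set_printoptions(suppress=True,precision=3)
o=robot.get_obs();print(o["joints"],o["tool_pos"],o["eef_rot"])
json.dump({k:np.array(o[k]).tolist() for k in("tool_pos","eef_rot")},open("o1.json","w"))
w=robot.capture("wrist");cv2.imwrite("pics/w1.png",w)
E
```

```text
clock: 1.15
tool_pos: [322.4, 253.1, 222.5]
eef_rot: [[-0.974, 0.228, -0.0], [0.228, 0.974, 0.0], [0.0, 0.0, -1.0]]
force: [1.0, 0.6, -0.1]
gripper_width: 1.0
finger_force: 0.0
clock: 2.15
tool_pos: [322.0, 254.6, 222.4]
eef_rot: [[0.131, 0.991, -0.0], [0.991, -0.131, -0.0], [-0.0, -0.0, -1.0]]
force: [-0.1, 0.3, -0.5]
gripper_width: 1.002
finger_force: 0.0
clock: 2.65
tool_pos: [322.0, 254.6, 222.4]
eef_rot: [[0.641, 0.767, -0.0], [0.767, -0.641, -0.0], [-0.0, -0.0, -1.0]]
force: [-0.4, 0.9, 0.2]
gripper_width: 1.0
finger_force: 0.0
[-48.193  -8.557   3.156 113.605   0.483  74.951 -85.09 ] [322.01  254.593 222.411] [[ 0.641  0.767 -0.   ]
 [ 0.767 -0.641 -0.   ]
 [-0.    -0.    -1.   ]]
```

View pics/w1.png

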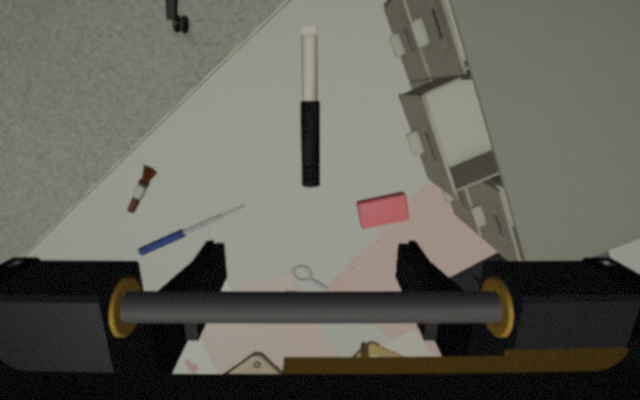

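Run:
```python
from h import *
import json
np.set_printoptions(suppress=True,precision=1)
o=json.load(open("o1.json"));w=cv2.imread("pics/w1.png")
g=w.max(2)
for r in (28,32,40,60,90,110,150,180,184,186,188,190):
    row=g[r,285:340].astype(int);print(r,row[::2] if r in(32,60) else "", np.where(row<60)[0][[0,-1]]+285 if (row<60).any() else "")
print("head",onz("wrist",(311,187.),10,o),"blade",onz("wrist",(309,27),10,o))
for b in ((420,88),(457,190)):
  for a in ((279,227),(310,237)): print(b,a,*tri(ray("wrist",b,o),ray("top",a)))
t=cv2.imread("pics/top0.png");s=cv2.imread("pics/scene0.png")
cv2.imwrite("pics/crop2.png",np.hstack([cv2.resize(t[200:250,260:330],None,fx=6,fy=6),cv2.resize(s[150:225,265:315],None,fx=6,fy=4)]))
```

```text
28  
32 [147 147 147 148 149 149 147 149 151 161 163 163 163 162 163 159 148 147
 151 148 146 148 146 147 150 148 149 150] 
40  
60 [151 150 150 151 150 150 149 149 137 141 159 165 165 161 150 127 123 146
 151 150 151 149 149 150 151 153 150 149] 
90  
110  [301 318]
150  [302 318]
180  [303 318]
184  [303 318]
186  
188  
190  
head [310.5 238.9  10. ] blade [412.3 363.6  10. ]
(420, 88) (279, 227) [437.2 266.1 112.4] 3.260986445162466
(420, 88) (310, 237) [454.5 218.2 -63.6] 59.7884018680657
(457, 190) (279, 227) [409.1 248.1 244.5] 24.94255216361623
(457, 190) (310, 237) [413.3 193.2 133.7] 0.5615305606866452
```

View pics/crop2.png

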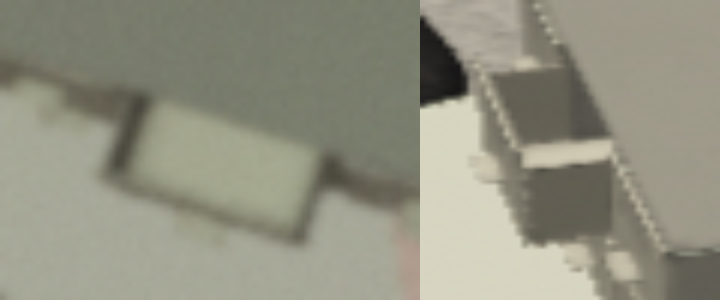

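The tool's head is at (311,187) and its blade end at (309,27), lying with the blade flat horizontal. The open drawer's corner is at (457,190), about z 130, with a knob. The crop confirms that the drawer is open and protrudes. I'll grip near the head, offset 22 mm away from the drawer, and let the finger pull the tool in.

```bash
python3 -m inch '[[[-0.63,-2.1,0,0],[0,0,3,0],[0,0,3,0],[0,0,3,0],[0,0,3,0],[0,0,2,0],[0,0,0,0]]]' 1 3
python3 -m inch '[[[0,0,2.4,0],[0,0,2,0],[0,0,1.5,0],[0,0,1,0],[0,0,0.8,0],[0,0,0,0],[0,0,0,0]]]' 1 3
python3 -c "
from h import *
print(robot.get_obs()['joints'])"
```

```text
clock: 3.28
tool_pos: [300.0, 261.3, 79.0]
eef_rot: [[0.636, 0.772, -0.004], [0.772, -0.636, -0.005], [-0.006, -0.0, -1.0]]
force: [-0.3, 0.2, 0.4]
gripper_width: 0.999
finger_force: 0.0
clock: 3.87
tool_pos: [302.2, 263.7, 6.2]
eef_rot: [[0.638, 0.77, 0.0], [0.77, -0.638, 0.0], [0.001, -0.0, -1.0]]
force: [-0.2, 0.7, 0.4]
gripper_width: 0.999
finger_force: 0.0
[-49.40675393   6.47482344   1.82994744 128.42951275  -0.2961866
  45.06929878 -86.98801838]
```

```bash
python3 -m inch '[[[0,0,0.3,0],[0,0,0,0],[0,0,0,0],[0,0,0,0],[0,0,0,0],[0,0,0,0],[0,0,0,0],[0,0,0,0],[0,0,0,0],[0,0,0,0],[0,0,0,0],[0,0,0,0]]]' 0 3
python3 - <<'E'
from h import *
import json
o=robot.get_obs()
json.dump({k:np.array(o[k]).tolist() for k in("tool_pos","eef_rot")},open("o2.json","w"))
w=robot.capture("wrist");cv2.imwrite("pics/w2.png",w)
E
```

```text
clock: 4.87
tool_pos: [301.9, 263.3, 2.5]
eef_rot: [[0.638, 0.77, -0.0], [0.77, -0.638, 0.0], [-0.0, -0.0, -1.0]]
force: [0.6, -0.1, 0.1]
gripper_width: 0.255
finger_force: 2.9
```

View pics/w2.png

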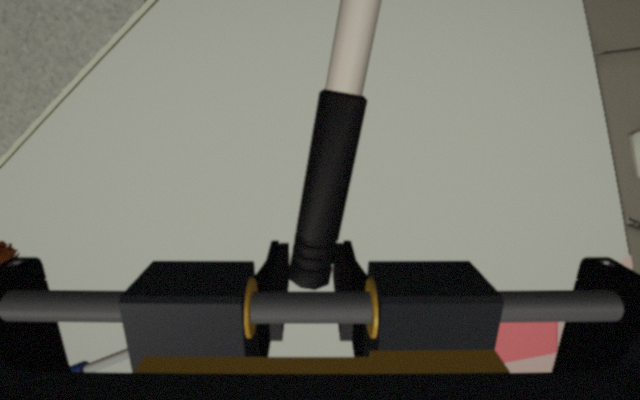

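The tool is held at its head but yawed about 9° off the pads, from (311,280) up to (360,0). I'll squeeze harder to seat the flats, then ease off and lift.

```bash
python3 -m inch '[[[0,0,0,0],[0,0,0,0],[0,0,0,0],[0,0,0,0]]]' 0 30
python3 -m inch '[[[0,0,0,0],[0,0,-1,0],[0,0,-1.5,0],[0,0,-2,0],[0,0,-2,0],[0,0,-2,0],[0,0,-2,0],[0,0,-2,0],[0,0,-1.5,0],[0,0,0,0],[0,0,0,0]]]' 0 3
python3 - <<'E'
from h import *
w=robot.capture("wrist");cv2.imwrite("pics/w3.png",w)
s=robot.capture("scene");cv2.imwrite("pics/s3.png",s)
cv2.imwrite("pics/c3.png",np.hstack([cv2.resize(w,(480,300)),cv2.resize(s[60:260,130:343],(320,300))]))
E
```

```text
clock: 5.25
tool_pos: [301.9, 263.3, 2.5]
eef_rot: [[0.638, 0.77, -0.0], [0.77, -0.638, 0.0], [0.0, -0.0, -1.0]]
force: [0.1, 0.6, -0.5]
gripper_width: 0.23
finger_force: 29.2
clock: 6.17
tool_pos: [302.1, 263.6, 142.9]
eef_rot: [[0.638, 0.77, 0.001], [0.77, -0.638, 0.001], [0.002, -0.0, -1.0]]
force: [-0.1, -0.4, -1.1]
gripper_width: 0.232
finger_force: 3.0
```

View pics/c3.png

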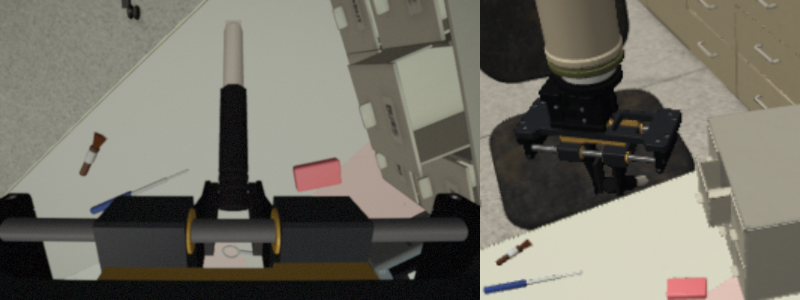

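The tool is now square in the pads and seems to have partly swung down. I'll compute its pitch from the blade-tip ray.

```bash
cat > pitch.py <<'E'
from h import *
import sys
np.set_printoptions(suppress=True,precision=1)
def tip(w):
    # end of tool along image column of gripper: brightest-edge at top
    g=cv2.cvtColor(w,cv2.COLOR_BGR2GRAY).astype(float)[:,300:322].mean(1)
    return g
c=robot.calibration("wrist");H=np.array(c["hand_eye"])
def solve(uv,L,zp):
    I={"tool_pos":[0,0,0],"eef_rot":np.eye(3)}
    o,d=ray("wrist",uv,I);piv=np.array([0,0,zp])
    d=d/np.linalg.norm(d);b=d@(o-piv);q=(o-piv)@(o-piv)-L*L;D=b*b-q
    out=[]
    for sg in(-1,1):
        p=o+d*(-b+sg*np.sqrt(max(D,0)))-piv
        out.append((p,np.degrees(np.arctan2(p[2],p[0]))))
    return D,out
if __name__=="__main__":
    print(solve((309.5,28),147,-6)); print(solve((312,113),147-83,-6), "handle/shaft joint L=77")
    print(solve((312,113),77,-6))
E
python3 pitch.py
```

```text
(np.float64(10570.949425329945), [(array([  87.8,    0.5, -117.9]), np.float64(-53.32930495646497)), (array([119.8,   0.1,  85.2]), np.float64(35.432197532807656))])
(np.float64(-1169.0362828841862), [(array([72.4,  1.3,  4.2]), np.float64(3.307251640697087)), (array([72.4,  1.3,  4.2]), np.float64(3.307251640697087))]) handle/shaft joint L=77
(np.float64(663.9637171158138), [(array([ 73.9,   1.2, -21.5]), np.float64(-16.245690240763764)), (array([70.9,  1.4, 29.9]), np.float64(22.861284641249107))])
```

```bash
cat > look.py <<'E'
from pitch import *
w=robot.capture("wrist").astype(float)
# tool = pixels differing from bench; handle/shaft joint row and blade end row
c=w[:,300:320].mean((1,2));d=np.where(c[5:280]<70)[0]+5
print("handle rows",d.min() if len(d) else None,"clock",robot.get_obs()["clock"])
g=np.abs(np.diff(cv2.GaussianBlur(w[:,304:316].mean((1,2)).reshape(-1,1),(1,5),0).ravel()))
top=[r for r in range(3,250) if g[r]>3][:6];print("edges",top)
r=top[0];print("pitch(tip)",[x[1] for x in solve((310,r),147,-6)[1]])
cv2.imwrite("pics/last.png",w)
E
python3 look.py
python3 -m inch '[[[0,0,0,0],[0,0,0,0],[0,0,0,0],[0,0,0,0]]]'
python3 look.py
```

```text
handle rows 113 clock 6.3167
edges [25, 26, 27, 28, 108, 109]
pitch(tip) [np.float64(-53.17676711530659), np.float64(34.48200575128818)]
clock: 6.65
tool_pos: [301.8, 263.2, 142.3]
eef_rot: [[0.638, 0.77, -0.0], [0.77, -0.638, -0.0], [-0.0, -0.0, -1.0]]
force: [-0.9, -0.4, 0.6]
gripper_width: 0.224
finger_force: 3.0
handle rows 113 clock 6.7
edges [25, 26, 27, 28, 108, 109]
pitch(tip) [np.float64(-53.176493127219295), np.float64(34.48173129081385)][ WARN:0@0.499] global loadsave.cpp:1063 imwrite_ Unsupported depth image for selected encoder is fallbacked to CV_8U.
[ WARN:0@0.541] global loadsave.cpp:1063 imwrite_ Unsupported depth image for selected encoder is fallbacked to CV_8U.
```

It is stuck at about 35° by pad friction at the minimum grip. Sharp upward starts raise the effective gravity, so I'll use them to ratchet it down while gaining height.

```bash
sed -i 's/pics\/last.png",w/pics\/last.png",w.astype(np.uint8)/' look.py
python3 -m inch '[[[0,0,-4.1,0],[0,0,-4.1,0],[0,0,-1,0],[0,0,0,0],[0,0,-4.1,0],[0,0,-4.1,0],[0,0,-1,0],[0,0,0,0]]]' 0 3; python3 look.py
```

```text
clock: 7.37
tool_pos: [302.7, 264.2, 328.8]
eef_rot: [[0.638, 0.77, 0.003], [0.77, -0.638, 0.003], [0.005, 0.0, -1.0]]
force: [-0.3, 0.1, -0.9]
gripper_width: 0.23
finger_force: 3.0
handle rows 164 clock 7.4167
edges [17, 18, 19, 126, 127, 128]
pitch(tip) [np.float64(-52.760877388667716), np.float64(31.96372211981694)]
```

```bash
python3 -c "
from pitch import *
print([x[1] for x in solve((311,164),77,-6)[1]],[x[1] for x in solve((311,127),147,-6)[1]])"; python3 look.py
```

```text
[np.float64(-38.83012840452979), np.float64(61.562615687449586)] [np.float64(-57.66301567967829), np.float64(68.63157317517937)]
handle rows 164 clock 7.4667
edges [16, 17, 126, 127, 128, 129]
pitch(tip) [np.float64(-52.70855243026221), np.float64(31.651104129771596)]
```

View pics/last.png

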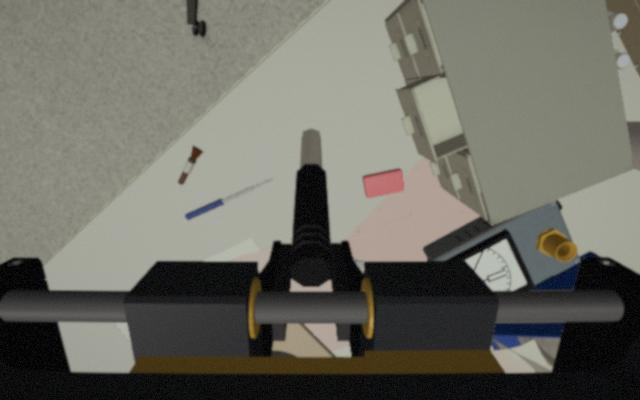

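The tool now hangs at about 65° (tip at (311,130)). Next, sharp starts along tool x and upward.

```bash
python3 -m inch '[[[3.4,0,-2.2,0],[3.4,0,-2.2,0],[0.5,0,0,0],[0,0,0,0],[-1.5,0,0.8,0],[-2,0,1,0],[-2,0,1,0],[-1,0,0.5,0],[0,0,0,0],[3.6,0,-2,0],[3.6,0,-2,0],[0.5,0,0,0]]]' 0 3;python3 -m inch '[[[0,0,0,0]]]'; python3 look.py
```

```text
clock: 8.47
tool_pos: [358.2, 332.0, 378.2]
eef_rot: [[0.638, 0.77, 0.001], [0.77, -0.638, 0.001], [0.002, -0.0, -1.0]]
force: [-0.8, 0.3, -1.2]
gripper_width: 0.232
finger_force: 3.0
clock: 8.55
tool_pos: [356.8, 329.9, 376.2]
eef_rot: [[0.638, 0.77, -0.001], [0.77, -0.638, -0.001], [-0.002, -0.0, -1.0]]
force: [-0.1, -0.2, -1.0]
gripper_width: 0.224
finger_force: 3.0
handle rows 185 clock 8.6
edges [88, 89, 90, 158, 159, 160]
pitch(tip) [np.float64(-56.090991349376885), np.float64(55.14591222353143)]
```

```bash
python3 -c "
from pitch import *
for r in(182,185):print([x[1] for x in solve((311,r),77,-6)[1]])
for r in(155,159,163):print([x[1] for x in solve((311,r),147,-6)[1]])
np.set_printoptions(precision=3)
for P in ([477,-18,93],[650,-1,95],[354,-6,70]): print(proj('wrist',P,robot.get_obs()))"
```

```text
[np.float64(-43.88404476506588), np.float64(72.44020057634668)]
[np.float64(-44.6685231484012), np.float64(74.19888243332666)]
[np.float64(-58.71542447255432), np.float64(78.55685499837524)]
[np.float64(-58.861325285344456), np.float64(79.98622350598492)]
[np.float64(-59.00622004170152), np.float64(81.41773846098533)]
[526.021 286.871]
[631.255 206.69 ]
[445.122 318.291]
```

The tool is about 79° down, i.e. about 11° off vertical. I'll carry it over the cabinet to behind the collar and turn so the wrist camera looks straight down the bore.

```bash
python3 -m inch '[[[-0.5,1.3,0,0],[-0.9,2.4,0,0],[-1.1,3.1,0,0],[-1.2,3.2,0,0],[-1.2,3.2,0,0],[-1.2,3.2,0,0],[-1.2,3.2,0,0],[-1.2,3.2,0,0],[-1.2,3.2,0,0],[-1.2,3.2,0,0],[-1.2,3.2,0,0],[-1.1,3.0,0,0]]]' 0 3
python3 -m inch '[[[-0.5,1.4,0,-3],[0,0,0,-7],[0,0,0,-7],[0,0,0,-7],[0,0,0,-7],[0,0,0,-7],[0,0,0,-7],[0,0,0,-7],[0,0,0,-7],[0,0,0,-7],[0,0,0,-7],[0,0,0,-7]]]'
python3 -m inch '[[[0,0,0,-7],[0,0,0,-7],[0,0,0,-7],[0,0,0,-7],[0,0,0,-7],[0,0,0,-7],[0,0,0,-7],[0,0,0,-1],[0,0,0,0],[0,0,0,0]]]'
python3 look.py
python3 - <<'E'
from h import *
o=robot.get_obs();print(o["joints"],o["tool_pos"],o["eef_rot"]);print(proj("wrist",[477,-18,93],o),proj("wrist",[650,-1,95],o))
w=robot.capture("wrist");u,v=proj("wrist",[477,-18,93],o).astype(int)
print(u,v)
a=max(v-30,0);b=max(u-30,0)
cv2.imwrite("pics/w5.png",np.hstack([w[:,:],cv2.resize(w[a:a+60,b:b+60],(400,400),interpolation=cv2.INTER_CUBIC)])[:,240:])
E
```

```text
clock: 9.6
tool_pos: [543.6, -1.3, 377.0]
eef_rot: [[0.639, 0.769, -0.001], [0.769, -0.639, 0.001], [0.0, -0.001, -1.0]]
force: [0.9, 1.0, -1.2]
gripper_width: 0.231
finger_force: 3.0
clock: 10.6
tool_pos: [550.6, -12.1, 376.8]
eef_rot: [[-0.651, 0.759, -0.001], [0.759, 0.651, 0.001], [0.002, -0.0, -1.0]]
force: [0.5, -0.0, -0.0]
gripper_width: 0.229
finger_force: 3.0
clock: 11.43
tool_pos: [551.4, -11.8, 377.3]
eef_rot: [[-1.0, -0.002, -0.0], [-0.002, 1.0, 0.0], [0.0, 0.0, -1.0]]
force: [0.5, 0.6, -0.7]
gripper_width: 0.229
finger_force: 3.0
handle rows 61 clock 11.4833
edges [17, 18, 19, 21, 22, 23]
pitch(tip) [np.float64(-52.58337165354257), np.float64(31.85809913654932)]
[-19.57541408   7.41532823  18.30438177  80.0018896   -2.34635486
  92.97100673  88.59684779] [551.5105698  -11.74634598 377.35268065] [[-9.99997296e-01 -2.29975528e-03 -3.46479211e-04]
 [-2.29987429e-03  9.99997296e-01  3.43475673e-04]
 [ 3.45688365e-04  3.44271602e-04 -9.99999881e-01]]
[306.61745204  97.44931088] [319.33008507 229.96656735]
306 97
```

View pics/w5.png

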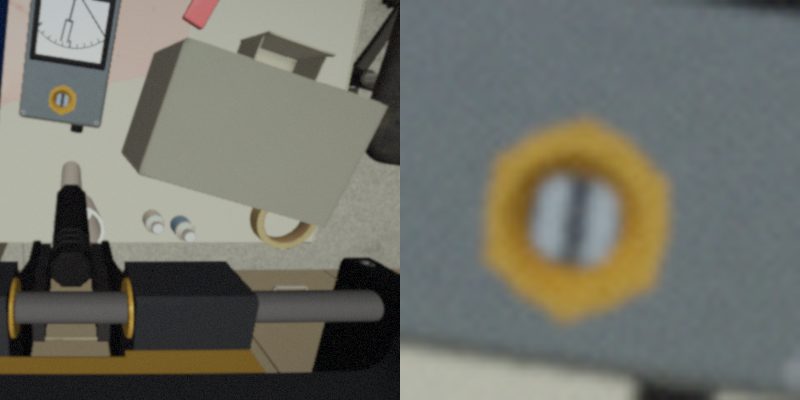

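The wrist view shows the collar at about (302,100), with the trimmer slot clearly visible and running almost along image-vertical, its top leaning slightly right. The tool tip is at (311,163). Next I'll measure the collar centre and slot angle precisely.

```bash
cat > slot.py <<'E'
from h import *
np.set_printoptions(suppress=True,precision=1)
o=robot.get_obs();w=robot.capture("wrist")
u,v=proj("wrist",[477,-18,93],o).astype(int)
x0,y0=u-22,v-22;c=w[y0:y0+44,x0:x0+44]
h=cv2.cvtColor(c,cv2.COLOR_BGR2HSV)
m=((h[...,0]>8)&(h[...,0]<28)&(h[...,1]>110)&(h[...,2]>60)).astype(np.uint8)
cn=max(cv2.findContours(m,cv2.RETR_EXTERNAL,cv2.CHAIN_APPROX_NONE)[0],key=cv2.contourArea)
ctr,r=cv2.minEnclosingCircle(cn);M=cv2.moments(cv2.convexHull(cn));cc=np.array([M["m10"],M["m01"]])/M["m00"]+[x0,y0]
print("outer",np.array(ctr)+[x0,y0],r,"centroid",cc,"rim",onz("wrist",cc,93,o))
print("radius mm",r*(o["tool_pos"][2]+162-93)/352)
# slot: dark pixels inside bore
yy,xx=np.mgrid[:44,:44];d=np.hypot(xx+x0-cc[0],yy+y0-cc[1])
g=c.astype(float).sum(2)/3;sat=h[...,1]
ins=(d<7)&(sat<90)
br=ins&(g>120)
bc=np.array([xx[br].mean()+x0,yy[br].mean()+y0]);print("screw face centre",bc,onz("wrist",bc,64,o))
wt=np.where((np.hypot(xx+x0-bc[0],yy+y0-bc[1])<6),np.clip(150-g,0,None),0)
W=wt.sum();mx,my=(wt*xx).sum()/W,(wt*yy).sum()/W
C=np.array([[(wt*(xx-mx)**2).sum(),(wt*(xx-mx)*(yy-my)).sum()],[0,(wt*(yy-my)**2).sum()]])/W;C[1,0]=C[0,1]
e,V=np.linalg.eigh(C);dv=V[:,1];print("slot pix",mx+x0,my+y0,e,dv)
p=np.array([mx+x0,my+y0]);A,B=onz("wrist",p-5*dv,64,o),onz("wrist",p+5*dv,64,o)
print("slot world angle",np.degrees(np.arctan2(*(B-A)[1::-1]))%180-180,(A+B)/2)
E
python3 slot.py
```

```text
outer [301.9  99.1] 14.227949142456055 centroid [302.   99.4] rim [479.5 -23.7  93. ]
radius mm 18.04414091511559
screw face centre [302.1  99.7] [480.6 -24.3  64. ]
slot pix 302.0691745686305 99.40307787968288 [ 2.3 11.4] [-0.1  1. ]
slot world angle -8.292455671685815 [480.2 -24.3  64. ]
```

```bash
python3 -m inch '[[[0,0,0,3],[0,0,0,7],[0,0,0,7],[0,0,0,7],[0,0,0,7],[0,0,0,7],[0,0,0,7],[0,0,0,7],[0,0,0,7],[0,0,0,7],[0,0,0,7],[0,0,0,7]]]' 0 3
python3 -m inch '[[[0,0,0,7],[0,0,0,7],[0,0,0,4.3],[0,0,0,0],[0,0,0,0]]]'
python3 slot.py; python3 look.py;python3 -c "
from h import *
o=robot.get_obs();print(o['tool_pos'],o['eef_rot'],o['joints'])
t=robot.capture('top');s=robot.capture('scene');cv2.imwrite('pics/t6.png',t);cv2.imwrite('pics/s6.png',s)
w=cv2.imread('pics/last.png');cv2.imwrite('pics/c6.png',np.hstack([cv2.resize(w[60:300,180:440],(390,360)),cv2.resize(s[120:320,240:460],(396,360))]))"
```

```text
clock: 12.58
tool_pos: [551.9, -11.6, 377.4]
eef_rot: [[-0.172, 0.985, -0.0], [0.985, 0.172, 0.0], [0.0, -0.0, -1.0]]
force: [0.0, 1.0, 0.1]
gripper_width: 0.228
finger_force: 3.0
clock: 13.0
tool_pos: [551.9, -11.5, 377.5]
eef_rot: [[0.137, 0.991, -0.0], [0.991, -0.137, 0.0], [0.0, -0.0, -1.0]]
force: [-1.0, 0.3, -0.5]
gripper_width: 0.229
finger_force: 3.0
outer [259.3 170.5] 14.179566383361816 centroid [259.6 170.5] rim [484.5 -19.5  93. ]
radius mm 17.98455990723482
screw face centre [259.6 172.4] [479.  -27.9  64. ]
slot pix 258.91061638145874 172.95680345572356 [ 8.7 12.4] [-0.1  1. ]
slot world angle -107.15074608736936 [477.8 -28.6  64. ]
handle rows 185 clock 13.1
edges [95, 96, 97, 98, 158, 159]
pitch(tip) [np.float64(-56.49212088448939), np.float64(57.715776808712185)]
[551.94122791 -11.58146306 377.48832339] [[ 1.36397517e-01  9.90654183e-01 -8.83862819e-05]
 [ 9.90654183e-01 -1.36397508e-01  9.92708346e-05]
 [ 8.62873988e-05 -1.01100535e-04 -9.99999991e-01]] [-25.02565778   7.51343119  24.53605727  80.21256568  -3.12254637
  92.94635115  -8.67553712]
```

View pics/c6.png

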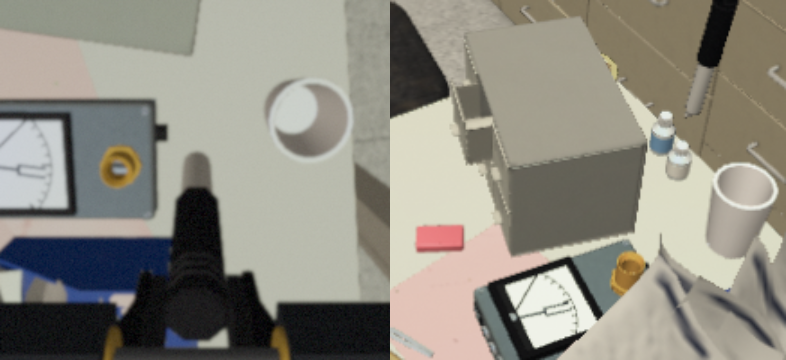

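The wrist and scene views show the tool hanging about 9° from vertical, with its tip clear and the collar visible. I'll check the tip with the scene ray and compute the shift.

```bash
python3 - <<'E'
from pitch import *
p=solve((311.3,161.3),147,-6)[1][1];print(p)
o=robot.get_obs();R=np.array(o["eef_rot"]);tipw=np.array(o["tool_pos"])+R@(p[0]+[0,0,-6]);print("tip",tipw,"scene",onz("scene",(408.9,182.8),tipw[2]))
print(R.T@(np.array([480,-23.5,0])-tipw))
E
python3 -m inch '[[[-0.6,-0.9,0,0],[-0.8,-1.2,0,0],[-0.8,-1.2,0,0],[-0.8,-1.2,0,0],[-0.8,-1.2,0,0],[-0.5,-0.9,1,0],[-0.2,-0.4,2,0],[0,0,2.5,0],[0,0,2.5,0],[0,0,1.5,0],[0,0,0.5,0],[0,0,0,0]]]' 0 3
python3 - <<'E'
from pitch import *
w=robot.capture("wrist");s=robot.capture("scene");t=robot.capture("top");o=robot.get_obs();print(o["tool_pos"])
for n,i in zip("wst",(w,s,t)): cv2.imwrite(f"pics/{n}7.png",i)
cv2.imwrite("pics/c7.png",np.hstack([cv2.resize(w[60:300,180:440],(390,360)),cv2.resize(s[200:300,330:430],(400,360),interpolation=cv2.INTER_CUBIC)]))
E
```

```text
(array([ 23. ,   1. , 145.2]), np.float64(80.97953087490062))
tip [556.1  11.1 238.3] scene [555.4   4.  238.3]
[-44.7 -70.6 238.3]
clock: 14.2
tool_pos: [475.5, -46.8, 276.8]
eef_rot: [[0.138, 0.99, -0.002], [0.99, -0.138, -0.0], [-0.0, -0.002, -1.0]]
force: [-0.5, -0.3, 0.1]
gripper_width: 0.23
finger_force: 3.0
[476.9 -46.6 278.8]
```

View pics/c7.png

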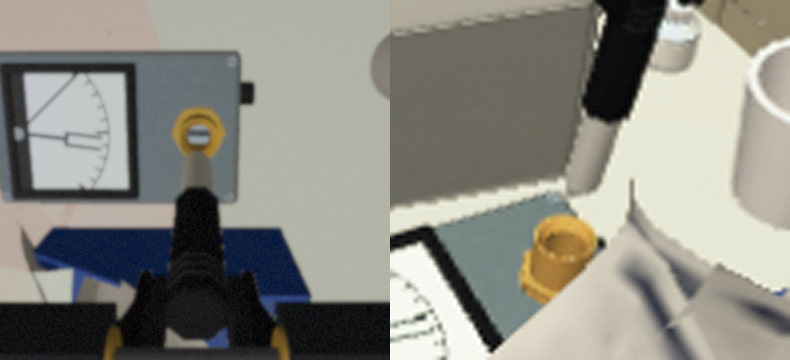

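I've now opened 11 pictures, one over the allowance, so I'll open no more and work from numbers. The last one shows the tip at wrist (312.7,161) and scene (377.5,253), with the collar mouth at wrist (312.7,147) and scene (373,265).

Run:
```python
from pitch import *
o=robot.get_obs();R=np.array(o["eef_rot"]);p=solve((312.7,161),147,-6)[1][1]
tw=np.array(o["tool_pos"])+R@(p[0]+[0,0,-6]);print("tip wrist",tw,p[1])
print("tip scene",onz("scene",(377.5,252.8),tw[2]),"rim scene",onz("scene",(373.2,265.3),93))
print("wristray-scene tri",*tri(ray("wrist",(312.7,161),o),ray("scene",(377.5,252.8))))
def rim(n,im,box,o=None):
    x0,y0,x1,y1=box;h=cv2.cvtColor(im[y0:y1,x0:x1],cv2.COLOR_BGR2HSV)
    m=((h[...,0]>8)&(h[...,0]<28)&(h[...,1]>110)&(h[...,2]>50)).astype(np.uint8)
    st=cv2.boundingRect(m);return np.array(st)+[x0,y0,0,0]
w=cv2.imread("pics/w7.png");s=cv2.imread("pics/s7.png");t=cv2.imread("pics/t7.png")
print("w",rim("wrist",w,(290,125,335,170)),"s",rim("scene",s,(355,250,392,295)),rim("scene",cv2.imread("pics/scene0.png"),(355,250,392,295)))
print("tri rim wrist-scene",*tri(ray("wrist",(312.5,145),o),ray("scene",(373.2,265.3))))
```

```text
tip wrist [482.5 -23.8 139.7] 80.87055841540095
tip scene [477.8 -30.3 139.7] rim scene [481.  -21.1  93. ]
wristray-scene tri [482.4 -25.4 131.7] 0.10243203244661182
w [295 132  35  33] s [363 260  19  24] [363 260  19  24]
tri rim wrist-scene [483.8 -17.8  87.5] 0.4773497715722411
```

```bash
python3 -m inch '[[[0.2,-0.15,0.8,0],[0,0,1.2,0],[0,0,1.2,0],[0,0,0.8,0],[0,0,0.4,0],[0,0,0.3,0],[0,0,0,0]]]' 0 3
python3 -m inch '[[[0.4,0,0,0],[0.5,0,0,0],[0.5,0,0,0],[0.5,0,0,0],[0.4,0,0,0],[0,0,0,0]]]'
cat > rows.py <<'E'
from pitch import *
o=robot.get_obs();w=robot.capture("wrist");s=robot.capture("scene")
g=w.mean(2)
print("TCP",np.array(o["tool_pos"]),"F",np.array(o["force"]))
# white shaft / black handle rows in centre columns; brass rows
c=g[:,306:317].mean(1);d=np.where(c[60:290]<70)[0]+60;print("handle start row",d.min())
h=cv2.cvtColor(w,cv2.COLOR_BGR2HSV);m=((h[...,0]>8)&(h[...,0]<28)&(h[...,1]>110)&(h[...,2]>50))[90:250,270:360].astype(np.uint8)
print("brass box wrist",np.array(cv2.boundingRect(m))+[270,90,0,0]);print("col profile",c[140:250:4].astype(int))
h=cv2.cvtColor(s,cv2.COLOR_BGR2HSV);m=((h[...,0]>8)&(h[...,0]<28)&(h[...,1]>110)&(h[...,2]>50))[250:295,355:392].astype(np.uint8)
print("brass box scene",np.array(cv2.boundingRect(m))+[355,250,0,0])
# dark handle axis in scene
k=(s.max(2)<60)[150:250,355:420].astype(np.uint8);n,l,st,ce=cv2.connectedComponentsWithStats(k)
i=1+np.argmax(st[1:,4]);print("handle scene",st[i]+[355,150,0,0,0])
cv2.imwrite("pics/wl.png",w);cv2.imwrite("pics/sl.png",s)
E
python3 rows.py
```

```text
clock: 14.93
tool_pos: [475.2, -44.3, 230.4]
eef_rot: [[0.139, 0.99, -0.0], [0.99, -0.139, 0.0], [0.0, -0.0, -1.0]]
force: [0.1, 0.7, -0.6]
gripper_width: 0.232
finger_force: 3.0
clock: 15.43
tool_pos: [478.6, -20.3, 230.6]
eef_rot: [[0.137, 0.991, 0.0], [0.991, -0.137, 0.0], [0.0, 0.0, -1.0]]
force: [0.4, 0.3, -0.3]
gripper_width: 0.232
finger_force: 3.0
TCP [478.6 -20.3 230.6] F [ 0.4  0.3 -0.3]
handle start row 60
brass box wrist [293 165  40  39]
col profile [106 108 107 107 108 107 104 118  60  79  97  84  84  83  76   9   7   6
   6   9   7  10  11  20  17  17  10   9]
brass box scene [363 262  19  22]
handle scene [ 355  150   65   96 3097]
```

Run:
```python
from pitch import *
w=cv2.imread("pics/wl.png")
g=w.mean(2);c=g[:,306:317].mean(1);print("rows 160-206",c[160:206:2].astype(int))
for r in (186,196,198,200):print(r,[x[1] for x in solve((311,r),77,-6)[1]], [x[1] for x in solve((311,r),84,-7)[1]])
h=cv2.cvtColor(w,cv2.COLOR_BGR2HSV)
for r in range(164,206,4): print(r,"".join("B" if (8<a[0]<28 and a[1]>110 and a[2]>50) else ("k" if a[2]<60 else ("w" if a[1]<70 else ".")) for a in h[r,285:340]))
```

```text
rows 160-206 [107 108 104  98 118  95  60  56  79 104  97  86  84  84  84  84  83  83
  76  35   9   9   7]
186 [np.float64(-45.162468709835736), np.float64(75.09430286866925)] [np.float64(-47.67104013095111), np.float64(77.60296086378995)]
196 [np.float64(-47.66038335889351), np.float64(80.84419719836096)] [np.float64(-49.7293917302815), np.float64(82.91327881790568)]
198 [np.float64(-48.14530868771561), np.float64(81.97995194939851)] [np.float64(-50.13095663328227), np.float64(83.96567051317233)]
200 [np.float64(-48.6258331244956), np.float64(83.11136009154272)] [np.float64(-50.529447630995435), np.float64(85.01504259983086)]
164 wwwwwwwwwwwwwwwwwwwwwwwww....wwwwwwwwwwwwwwwwwwwwwwwwww
168 wwwwwwwwwwwwwwww.BBBBBBBBBBBBBBBBBBBBBB.wwwwwwwwwwwwwww
172 wwwwwwwwwwww.BBBBBBBBBBBBBBBBBBBBBBBBBBBBBBwwwwwwwwwwww
176 wwwwwwwwww.BBBBBBBBBBBBBBBBBBBBBBBBBBBBBBBBBBwwwwwwwwww
180 wwwwwwwww.BBBBBBBBBBBBBBBBBBBBBBBBBBBBBBBBBBBB.wwwwwwww
184 wwwwwwww.BBBBBBBBBBB.wwwwwwwwwwwww.BBBBBBBBBBBBBwwwwwww
188 wwwwwwwwww.BBBBBBB.wwwwwwwwwwwwwwww.BBBBBBBBB.wwwwwwwww
192 wwwwwwwwwwww.BBBB.wwwwwwwwwwwwwwwwwwBBBBBBB.wwwwwwwwwww
196 wwwwwwwwwwwww.BBB.wwwwwwwwwwwwwwwwwwBBBBBBBwwwwwwwwwwww
200 wwwwwwwwwwwwwww...wkkkkkkkkkkkkkkkkw.BBBBwwwwwwwwwwwwww
204 wwwwwwwwwwwwwwwkkkkkkkkkkkkkkkkkkkkkkkkwwwwwwwwwwwwwwww
```

The tool rotated about 8° as the gripper shifted, so its tip is captured in the flare and it is nearly upright. I'll lower it in.

```bash
python3 -m inch '[[[0,0,0.4,0],[0,0,0.4,0],[0,0,0.4,0],[0,0,0.4,0],[0,0,0.3,0],[0,0,0,0]]]' 0 3
python3 -m inch '[[[0,0,0.3,0],[0,0,0.3,0],[0,0,0.3,0],[0,0,0.3,0],[0,0,0,0]]]'
python3 rows.py | head -3
```

```text
clock: 16.03
tool_pos: [478.0, -21.6, 210.7]
eef_rot: [[0.139, 0.99, -0.001], [0.99, -0.139, -0.0], [-0.0, -0.001, -1.0]]
force: [0.6, 0.9, -0.9]
gripper_width: 0.232
finger_force: 3.0
clock: 16.45
tool_pos: [478.5, -21.5, 199.3]
eef_rot: [[0.139, 0.99, 0.0], [0.99, -0.139, 0.0], [0.0, 0.0, -1.0]]
force: [0.7, -0.4, -0.2]
gripper_width: 0.234
finger_force: 3.0
TCP [478.5 -21.5 199.3] F [ 0.7 -0.4 -0.2]
handle start row 60
brass box wrist [291 170  44  41]
```

```bash
python3 -m inch '[[[0,0,0,0],[0,0,0,0],[0,0,0,0],[0,0,0,0],[0,0,0,0],[0,0,0,0],[0,0,0,0],[0,0,0,0],[0,0,0,0]]]' 0.6 3
python3 - <<'E'
from h import *
np.set_printoptions(suppress=True,precision=1)
o=robot.get_obs();w=robot.capture("wrist");s=robot.capture("scene");cv2.imwrite("pics/w9.png",w);cv2.imwrite("pics/s9.png",s)
h=cv2.cvtColor(w,cv2.COLOR_BGR2HSV)
f=lambda a:"B" if (8<a[0]<28 and a[1]>110 and a[2]>50) else ("k" if a[2]<60 else ("w" if a[1]<70 else "."))
print(proj("wrist",[480,-23,93],o),proj("wrist",[480,-23,224],o),proj("wrist",[480,-23,134],o))
for r in range(160,300,5): print(r,"".join(map(f,h[r,265:360])))
h=cv2.cvtColor(s,cv2.COLOR_BGR2HSV)
for P in([480,-23,93],[480,-23,134],[480,-23,128],[480,-23,224]):print(proj("scene",P))
for r in range(196,284,3): print(r,"".join(map(f,h[r,340:410])))
E
```

```text
clock: 17.3
tool_pos: [478.4, -21.5, 199.5]
eef_rot: [[0.139, 0.99, -0.0], [0.99, -0.139, 0.0], [0.0, -0.0, -1.0]]
force: [0.2, 0.8, -0.2]
gripper_width: 0.597
finger_force: 0.0
[312.4 199.2] [314.1 285.8] [312.8 216.7]
160 wwwwwwwwwwwwwwwwwwwwwwwwwwwwwwwwwwwwwwwwwwwwwwwwwwwwwwwwwwwwwwwwwwwwwwwwwwwwwwwwwwkkkkkkkkkkwww
165 wwwwwwwwwwwwwwwwwwwwwwwwwwwwwwwwwwwwwwwwwwwwwwwwwwwwwwwwwwwwwwwwwwwwwwwwwwwwwwwwwwwwwwwwwwwwwww
170 wwwwwwwwwwwwwwwwwwwwwwwwwwwwwwwwwwwwwwwwwwww...BB...wwwwwwwwwwwwwwwwwwwwwwwwwwwwwwwwwwwwwwwwwww
175 wwwwwwwwwwwwwwwwwwwwwwwwwwwwwwwwww.BBBBBBBBBBBBBBBBBBBBBBBBBBBwwwwwwwwwwwwwwwwwwwwwwwwwwwwwwwww
180 wwwwwwwwwwwwwwwwwwwwwwwwwwwwww.BBBBBBBBBBBBBBBBBBBBBBBBBBBBBBBBBBBwwwwwwwwwwwwwwwwwwwwwwwwwwwww
185 wwwwwwwwwwwwwwwwwwwwwwwwwwww.BBBBBBBBBBBBBBBBBBBBBBBBBBBBBBBBBBBBBB.wwwwwwwwwwwwwwwwwwwwwwwwwww
190 wwwwwwwwwwwwwwwwwwwwwwwwww.BBBBBBBBBBBBBBB..wwwwwww...BBBBBBBBBBBBBBBBwwwwwwwwwwwwwwwwwwwwwwwww
195 wwwwwwwwwwwwwwwwwwwwwwwwwwww.BBBBBBBBB.wwwwwwwwwwwwwwwww.BBBBBBBBBBBwwwwwwwwwwwwwwwwwwwwwwwwwww
200 wwwwwwwwwwwwwwwwwwwwwwwwwwwwwwwBBBBBB.wwwwwwwwkkwkkkwwwww.BBBBBBB.wwwwwwwwww
[... 3525 characters left out ...]
wwwwwwwwwwwwwwwwwwwwwwwww
259 wwwwwwwwwwwwwwwwwwwwwwwwwwwwwwwwwwwwwwwwwwwwwwwwwwwwwwwwwwwwwwwwwwwwww
262 wwwwwwwwwwwwwwwwwwwwwwwwwwwBB.wwwwwwww.Bwwwwwwwwwwwwwwwwwwwwwwwwwwwwww
265 kkwwwwwwwwwwwwwwwwwwwwwwwwBBBwwwwwwwwwBBB.wwwwwwwwwwwwwwwwwwwwwwwwwwww
268 kkkwwwwwwwwwwwwwwwwwwwwwwwBBBwwwwwwww.BBBBkwwwwwwwwwwwwwwwwwwwwwwwwwww
271 wkkkkwwwwwwwwwwwwwwwwww.BBBBBBB.B...BBBBBwwwwwwwwwwwwwwwwwwwwwwwwwwwww
274 wwwkkkkwwwwwwwwwwwwwwwwBBBBBBBBBBBBBBBBwwwwwwwwwwwwwwwwwwwwwwwwwwwwwww
277 wwwwkkkkkwwwwwwwwwwwww.BBBBBBBBBBBBBwwwwwwwwwwwwwwwwwwwwwwwwwwwwwwwwww
280 wwwwwwkkkkwwwwwwwwwwwwwBBBBBBBBBBwwwwwwwwwwwwwwwwwwwwwwwwwwwwwwwwwwwww
283 wwwwwwwwkkkkwwwwwwwwwwwwww.BBBwwwwwwwwwwwwwwwwwwwwwwwwwwwwwwwwwwwwwwww
```

The tool stands on its own. The handle's lower end in the scene view gives the blade end at z ≈ 58 mm, so it is already seated in the slot. I'll lower, grip firmly, and turn most of the estimated 82°.

```bash
python3 -m inch '[[[0,0,0.7,0],[0,0,0.8,0],[0,0,0.7,0],[0,0,0,0]]]' 0.6 40
python3 -m inch '[[[0,0,0,0],[0,0,0,0],[0,0,0,0],[0,0,0,0],[0,0,0,0],[0,0,0,0],[0,0,0,0]]]' 0 40
python3 -m inch '[[[0,0,0,2],[0,0,0,5],[0,0,0,7],[0,0,0,7],[0,0,0,7],[0,0,0,7],[0,0,0,7],[0,0,0,7],[0,0,0,7],[0,0,0,7],[0,0,0,5],[0,0,0,0]]]'
cat > needle.py <<'E'
from h import *
import sys
np.set_printoptions(suppress=True,precision=1)
# unwrap the dial about the pivot on plane z=70: dark content per angle, by inverse sampling
def dial(n,im,pv,o=None,rr=(14,24,30,36,48,54),z=70):
    g=im.min(2).astype(np.float32);A=np.arange(-60,50,1.0);out=[]
    for r in rr:
        uv=np.array([proj(n,[pv[0]+r*np.cos(np.radians(a)),pv[1]+r*np.sin(np.radians(a)),z],o) for a in A],np.float32)
        v=cv2.remap(g,uv[:,0].reshape(-1,1),uv[:,1].reshape(-1,1),cv2.INTER_LINEAR).ravel()
        out.append(v)
    return A,out
def show(n,im,pv,o=None):
    A,out=dial(n,im,pv,o)
    for r,v in zip((14,24,30,36,48,54),out):
        med=np.median(v);mn=[(A[i],int(v[i])) for i in range(1,len(A)-1) if v[i]<=v[i-1] and v[i]<v[i+1] and v[i]<med-25]
        print(r,int(med),mn)
if __name__=="__main__":
    pv=[354.6,-5.8]
    print("before");show("top",cv2.imread("pics/top0.png"),pv)
    t=robot.capture("top");cv2.imwrite("pics/t10.png",t);print("now");show("top",t,pv)
    print(robot.get_obs()["clock"])
E
python3 needle.py
```

```text
clock: 17.73
tool_pos: [477.3, -21.6, 175.5]
eef_rot: [[0.139, 0.99, -0.003], [0.99, -0.139, -0.0], [-0.001, -0.003, -1.0]]
force: [0.3, -0.5, -0.5]
gripper_width: 0.601
finger_force: 0.0
clock: 18.32
tool_pos: [478.7, -21.6, 177.7]
eef_rot: [[0.139, 0.99, 0.001], [0.99, -0.139, -0.0], [0.0, 0.001, -1.0]]
force: [1.6, -0.5, -0.2]
gripper_width: 0.224
finger_force: 40.0
clock: 19.32
tool_pos: [479.4, -21.8, 177.9]
eef_rot: [[0.971, 0.238, 0.002], [0.238, -0.971, -0.0], [0.002, 0.001, -1.0]]
force: [4.1, -1.7, -2.0]
gripper_width: 0.222
finger_force: 40.0
before
14 177 [(np.float64(-9.0), 146)]
24 189 [(np.float64(-11.0), 153), (np.float64(39.0), 160)]
30 190 [(np.float64(-13.0), 140), (np.float64(39.0), 157)]
36 190 [(np.float64(-19.0), 150), (np.float64(-7.0), 149), (np.float64(37.0), 158)]
48 189 [(np.float64(-17.0), 157), (np.float64(-8.0), 157), (np.float64(37.0), 160)]
54 184 [(np.float64(-7.0), 144), (np.float64(39.0), 148)]
now
14 186 [(np.float64(0.0), 123)]
24 200 [(np.float64(-11.0), 159)]
30 201 [(np.float64(-11.0), 148), (np.float64(4.0), 166)]
36 200 [(np.float64(-18.0), 159), (np.float64(-4.0), 155)]
48 200 [(np.float64(-17.0), 164), (np.float64(-8.0), 168), (np.float64(3.0), 169)]
54 187 [(np.float64(-7.0), 152)]
19.3667
```

Needle now at about +3° and the fork's centre at about −12.5° (48 mm radius). About 25° of trimmer remain, so I'll turn 22° and measure finely.

```bash
python3 -m inch '[[[0,0,0,4],[0,0,0,6],[0,0,0,6],[0,0,0,4],[0,0,0,2],[0,0,0,0],[0,0,0,0]]]'
cat > fine.py <<'E'
from needle import *
pv=[354.6,-5.8]
a=np.mean([robot.capture("top").astype(float) for _ in range(3)],0).astype(np.float32)
s=np.mean([robot.capture("scene").astype(float) for _ in range(2)],0).astype(np.float32)
np.save("pics/a.npy",a);np.save("pics/s.npy",s)
for n,im,rr in(("top",a,(20,26,38,42,46,50)),("scene",s,(20,26,38,42,46,50))):
    A,out=dial(n,im,pv,rr=rr)
    for r,v in zip(rr,out): print(n,r,v[30:75:1].astype(int))
E
python3 fine.py
```

```text
clock: 19.95
tool_pos: [478.9, -21.9, 177.8]
eef_rot: [[0.991, -0.135, 0.001], [-0.135, -0.991, -0.0], [0.001, 0.0, -1.0]]
force: [3.4, -2.2, 0.1]
gripper_width: 0.223
finger_force: 40.0
top 20 [200 200 200 198 197 195 194 192 190 189 186 182 178 174 171 167 162 160
 159 158 158 157 157 156 159 162 166 170 174 178 181 184 186 188 190 193
 195 197 198 198 199 200 200 201 201]
top 26 [200 200 200 200 199 198 197 196 195 193 189 186 181 177 172 169 165 162
 159 156 155 158 162 165 169 173 177 181 185 189 193 195 196 198 199 201
 201 201 201 201 201 201 201 201 201]
top 38 [201 200 198 197 195 191 186 181 176 170 165 160 156 154 152 151 148 144
 140 136 135 136 136 138 146 154 162 169 176 183 189 192 195 198 200 201
 201 202 202 202 202 201 202 202 202]
top 42 [201 201 200 199 197 194 191 187 180 173 166 161 157 154 151 149 146 144
 139 135 130 131 137 142 150 160 170 180 185 190 196 198 199 201 201 201
 201 201 201 201 200 201 201 202 202]
top 46 [201 201 201 201 199 197 195 189 184 178 171 164 157 156 155 154 151 147
 143 140 137 134 142 151 160 169 179 188 192 196 199 200 201 201 201 
[... 690 characters left out ...]
82 152 118
 118 125 134 153 182 207 231 234 235 236 237 237 237 237 237 237 237 237
 237 237 237 237 237 237 237 237 237]
scene 42 [237 236 234 232 224 205 186 176 177 180 194 213 230 230 219 207 173 129
  97 107 145 182 209 220 230 237 237 237 237 237 237 237 237 237 237 237
 237 237 237 237 237 237 237 237 237]
scene 46 [237 237 237 237 233 227 219 188 157 150 177 206 218 221 222 185 146 117
 123 136 159 193 224 237 237 237 237 237 237 237 237 237 237 237 237 237
 237 237 237 237 237 237 237 237 237]
scene 50 [237 237 237 237 234 231 215 189 164 169 180 200 221 235 224 211 176 123
  89 137 179 208 222 235 237 237 237 237 237 237 237 237 237 237 237 237
 237 237 237 237 237 237 237 237 237]
```

In the scene profiles the prongs are near samples 8.5 and 18, with the needle merged at about 19, roughly 5° short. I'll turn 8° more.

```bash
python3 -m inch '[[[0,0,0,3],[0,0,0,3],[0,0,0,2],[0,0,0,0],[0,0,0,0],[0,0,0,0]]]'
python3 fine.py | grep -A1 -E "(top|scene) (26|38|42|46|50)"
```

```text
clock: 20.7
tool_pos: [478.6, -21.6, 177.7]
eef_rot: [[0.962, -0.273, 0.001], [-0.273, -0.962, -0.0], [0.001, -0.0, -1.0]]
force: [4.3, -2.4, 1.3]
gripper_width: 0.222
finger_force: 40.0
top 26 [201 200 199 199 196 193 190 187 183 178 172 166 159 152 145 141 140 138
 138 137 139 145 151 158 164 172 176 181 185 190 194 196 197 198 200 201
--
top 38 [201 200 199 197 195 190 183 176 169 158 148 137 128 129 131 134 138 144
 150 156 159 159 160 160 163 167 169 174 179 185 190 193 196 198 200 200
--
top 42 [201 201 200 199 197 193 189 185 175 165 154 147 141 136 135 142 150 157
 161 164 166 166 165 164 166 171 177 182 187 191 195 197 199 201 201 201
--
top 46 [201 201 200 199 198 197 194 188 181 173 162 150 139 140 142 145 152 159
 167 167 167 166 167 168 170 176 183 189 193 196 198 200 201 202 202 202
--
top 50 [202 201 200 200 200 200 196 192 186 176 165 155 148 141 142 150 159 164
 167 169 167 164 162 167 172 177 184 191 195 198 200 201 202 202 202 201
--
scene 26 [236 236 235 232 229 226 223 207 184 161 138 119 123 129 137 145 156 175
 192 211 226 236 236 236 236 236 236 236 236 236 236 236 236 236 236 236
--
scene 38 [236 236 230 224 219 194 168 142 141 152 165 169 163 157 156 176 192 209
 194 173 156 158 184 208 231 233 235 236 236 236 236 236 236 236 236 236
--
scene 42 [236 235 233 232 223 205 185 167 150 135 133 136 136 146 165 184 186 173
 160 163 178 193 209 220 230 236 236 236 236 236 236 236 236 236 236 236
--
scene 46 [236 236 236 236 232 226 217 175 133 106 106 108 129 154 181 194 204 202
 178 158 164 196 225 236 236 236 236 236 236 236 236 236 236 236 236 236
--
scene 50 [236 236 236 236 234 231 214 188 159 138 124 126 134 145 176 207 203 177
 157 174 190 207 221 234 236 236 236 237 237 236 236 236 236 236 236 237
```

The needle seems to have passed the middle slightly. I'll isolate it by differencing against the first pictures, where the fork stood alone.

```bash
cat > diff.py <<'E'
from needle import *
pv=[354.6,-5.8];rr=(38,41,44,47,50)
def run(a,s):
  for n,im,f in(("top",a,"pics/top0.png"),("scene",s,"pics/scene0.png")):
    i0=cv2.imread(f).astype(np.float32)
    A,N=dial(n,im,pv,rr=rr);A,F=dial(n,i0,pv,rr=rr);sel=(A>-32)&(A<5);x=A[sel];R=[]
    for r,v,f0 in zip(rr,N,F):
        v=v[sel]*np.median(f0[sel])/np.median(v[sel]);f0=f0[sel]
        d=np.clip(np.percentile(f0,85)-f0,0,None);d[d<6]=0;fc=(d*x).sum()/d.sum()
        k=np.clip(f0-v,0,None);k[k<0.35*k.max()]=0;nc=(k*x).sum()/k.sum()
        R.append((fc,nc,nc-fc,k.max()))
    R=np.array(R);print(n,"fork",R[:,0],"needle",R[:,1],"needle-fork deg",R[:,2],"median",np.median(R[:,2]),"k",R[:,3])
if __name__=="__main__":
    import sys
    if len(sys.argv)>1:
        a=np.mean([robot.capture("top").astype(float) for _ in range(3)],0).astype(np.float32);s=np.mean([robot.capture("scene").astype(float) for _ in range(2)],0).astype(np.float32)
    else: a,s=np.load("pics/a.npy"),np.load("pics/s.npy")
    run(a,s)
E
python3 diff.py
```

```text
top fork [-12.4 -12.8 -12.7 -12.7 -12.4] needle [-15.9 -15.6 -15.5 -15.6 -15.9] needle-fork deg [-3.4 -2.8 -2.8 -2.8 -3.5] median -2.8092006913725545 k [33.1 29.3 24.9 28.  25.5]Traceback (most recent call last):
  File "diff.py", line 18, in <module>
    run(a,s)
    ~~~^^^^^
  File "diff.py", line 6, in run
    A,N=dial(n,im,pv,rr=rr);A,F=dial(n,i0,pv,rr=rr);sel=(A>-32)&(A<5);x=A[sel];R=[]
                                ~~~~^^^^^^^^^^^^^^^
  File "needle.py", line 8, in dial
    uv=np.array([proj(n,[pv[0]+r*np.cos(np.radians(a)),pv[1]+r*np.sin(np.radians(a)),z],o) for a in A],np.float32)
                 ~~~~^^^^^^^^^^^^^^^^^^^^^^^^^^^^^^^^^^^^^^^^^^^^^^^^^^^^^^^^^^^^^^^^^^^^^
  File "h.py", line 20, in proj
    c=robot.calibration(name);K=np.array(c["mtx"]);k=c["k1"];P=np.array(P,float)
ValueError: time passes only in moves, steps and waits
```

```bash
sed -i 's/^from plant import robot/from plant import robot\n_C={n:robot.calibration(n) for n in ("scene","top","wrist")}/; s/robot.calibration(name)/_C[name]/' h.py
python3 diff.py
python3 -m inch '[[[0,0,0,-3],[0,0,0,-4],[0,0,0,-4],[0,0,0,-2],[0,0,0,0],[0,0,0,0]]]'
python3 diff.py 1
```

```text
top fork [-12.4 -12.8 -12.7 -12.7 -12.4] needle [-15.9 -15.6 -15.5 -15.6 -15.9] needle-fork deg [-3.4 -2.8 -2.8 -2.8 -3.5] median -2.8092006913725545 k [33.1 29.3 24.9 28.  25.5]
scene fork [-16.7 -16.3 -16.2 -15.8 -16.3] needle [-16.9 -17.9 -18.1 -18.  -17.9] needle-fork deg [-0.3 -1.6 -1.9 -2.2 -1.6] median -1.578348389034435 k [63.8 79.5 88.1 81.6 86.4]
clock: 21.45
tool_pos: [478.4, -21.8, 177.7]
eef_rot: [[0.999, -0.052, 0.0], [-0.052, -0.999, -0.0], [0.0, 0.0, -1.0]]
force: [2.6, -3.9, 4.0]
gripper_width: 0.226
finger_force: 40.0
top fork [-12.4 -12.8 -12.7 -12.7 -12.4] needle [-15.6 -15.5 -15.5 -15.6 -15.9] needle-fork deg [-3.2 -2.7 -2.7 -2.8 -3.5] median -2.846367595736689 k [29.4 28.  24.4 28.2 25.6]
scene fork [-16.7 -16.3 -16.2 -15.8 -16.3] needle [-16.9 -17.8 -18.1 -18.  -17.9] needle-fork deg [-0.3 -1.6 -1.9 -2.2 -1.6] median -1.5744266730024705 k [62.3 79.6 87.8 81.1 85.3]
```

Still within the slack. I'll go back in small steps until the needle moves.

```bash
python3 -m inch '[[[0,0,0,-3],[0,0,0,-2],[0,0,0,0],[0,0,0,0]]]' | tail -5
python3 diff.py 1 | grep -o -E "^[a-z]+|median.*"
```

```text
tool_pos: [478.5, -21.7, 177.7]
eef_rot: [[0.999, 0.036, 0.0], [0.036, -0.999, -0.0], [0.0, 0.0, -1.0]]
force: [3.1, -5.5, 3.7]
gripper_width: 0.223
finger_force: 40.0
top
median -3.0246824403060852 k [29.  27.6 24.5 27.4 25.3]
scene
median -1.5752965661469176 k [62.6 78.8 87.6 80.7 85.1]
```

```bash
python3 -m inch '[[[0,0,0,-3],[0,0,0,0],[0,0,0,0]]]' | tail -5
python3 diff.py 1 | grep -o -E "^[a-z]+|median.*"
```

```text
tool_pos: [478.5, -21.8, 177.7]
eef_rot: [[0.996, 0.088, 0.0], [0.088, -0.996, -0.0], [0.0, 0.0, -1.0]]
force: [4.3, -4.7, 3.7]
gripper_width: 0.226
finger_force: 40.0
top
median -2.091550867855881 k [28.6 31.3 33.4 43.  42.4]
scene
median 0.40309819087682186 k [74.9 77.3 71.1 86.8 73. ]
```

The needle moved back to near the middle: scene +0.4°, top −2.1°, tolerance 4°. I'll centre the blade in the slack, lift the tool straight out, and locate the jar numerically.

```bash
python3 -m inch '[[[0,0,0,4],[0,0,0,2],[0,0,0,0],[0,0,-1,0],[0,0,-1.5,0],[0,0,-1.5,0],[0,0,-1.5,0],[0,0,-1.5,0],[0,0,-1,0],[0,0,0,0],[0,0,0,0]]]'
python3 diff.py 1 | grep -o -E "^[a-z]+|median.*"
python3 - <<'E'
from h import *
np.set_printoptions(suppress=True,precision=1)
o6={"tool_pos":[551.9,-11.6,377.5],"eef_rot":[[.1364,.99065,0],[.99065,-.1364,0],[0,0,-1]]}
print("jar wrist c6",onz("wrist",(387.3,139.3),95,o6))
o=robot.get_obs();print(o["tool_pos"],o["eef_rot"])
for n,f in(("scene","pics/scene0.png"),("top","pics/top0.png")):
    im=cv2.imread(f);g=cv2.cvtColor(im,cv2.COLOR_BGR2HSV)
    u,v=proj(n,[650,0,95]).astype(int);r=26
    m=((g[...,1]<28)&(g[...,2]>(200 if n=="scene" else 190)))[v-r:v+r,u-r:u+r].astype(np.uint8)
    cn=max(cv2.findContours(m,cv2.RETR_EXTERNAL,cv2.CHAIN_APPROX_NONE)[0],key=lambda c:cv2.boundingRect(c)[2]);b=np.array(cv2.boundingRect(cn));e=cv2.fitEllipse(cv2.convexHull(cn));print(n,b,np.array(e[0])+[u-r,v-r],e[1],onz(n,np.array(e[0])+[u-r,v-r],95))
E
```

```text
clock: 23.7
tool_pos: [477.9, -21.0, 256.9]
eef_rot: [[1.0, -0.016, -0.001], [-0.016, -1.0, 0.001], [-0.001, -0.001, -1.0]]
force: [-0.6, -1.5, -0.6]
gripper_width: 0.222
finger_force: 40.0
top
median -2.094061879344137 k [28.2 31.1 34.3 41.3 42.1]
scene
median 0.4044215326384162 k [74.6 76.6 71.9 86.6 73.2]
jar wrist c6 [651.8  -0.2  95. ]
[478.  -21.4 256.7] [[ 1. -0. -0.]
 [-0. -1. -0.]
 [-0.  0. -1.]]
scene [ 0 11 45 41] [403.1 227.6] (40.51609420776367, 103.04283905029297) [584.5  23.1  95. ]
top [15 30 14 10] [390.2 149.4] (7.825069427490234, 14.558768272399902) [631.2   9.7  95. ]
```

Jar centre: wrist (652,0), top (649,−2), scene (655,6), giving about (651,0). I'll carry the tool there and look numerically before lowering.

```bash
python3 -m inch '[[[1,-0.1,0,0],[2,-0.3,0,0],[2.5,-0.3,0,0],[2.5,-0.3,0,0],[2.5,-0.3,0,0],[2.5,-0.3,0,0],[2.3,-0.3,0,0],[1.4,-0.2,0,0],[0.6,0,0,0],[0,0,0,0],[0,0,0,0]]]'
python3 - <<'E'
from h import *
np.set_printoptions(suppress=True,precision=1)
o=robot.get_obs();print(o["tool_pos"]);w=robot.capture("wrist");cv2.imwrite("pics/w12.png",w)
T=np.array(o["tool_pos"])
print("expect tip",proj("wrist",T-[0,0,119.7],o),"rim",proj("wrist",[651,0,95],o),"rim edge near/far",proj("wrist",[687,0,95],o),proj("wrist",[615,0,95],o))
h=cv2.cvtColor(w,cv2.COLOR_BGR2HSV)
for r in range(130,290,5): print(r,"".join("#" if a<60 else ("W" if a>185 else ("+" if a>150 else "-")) for a in h[r,230:400:2,2]))
E
```

```text
clock: 24.87
tool_pos: [651.2, -3.9, 257.1]
eef_rot: [[1.0, -0.017, -0.001], [-0.017, -1.0, -0.0], [-0.001, 0.0, -1.0]]
force: [-0.5, 0.7, 0.2]
gripper_width: 0.225
finger_force: 40.0
[651.2  -3.9 257.1]
expect tip [309.6 194.5] rim [305.6 182.2] rim edge near/far [304.8 144.2] [306.4 217.8]
130 +++++++++++++++++++++++++++++++++++++++++++++++++++++++++++++++++++++++++++++++++++++
135 +++++++++++++++++++++++++++++++++++++++++++++++++++++++++++++++++++++++++++++++++++++
140 ++++++++++++++++++++++++++++++++++++--------+++++++++++++++++++++++++++++++++++++++++
145 ++++++++++++++++++++++++++++++++-----++++++-----+++++++++++++++++++++++++++++++++++++
150 ++++++++++++++++++++++++++++++++WWWWWWWWWWWWWWWW+++++++++++++++++++++++++++++++++++++
155 ++++++++++++++++++++++++++++WW+WWWWWWWWWWWWWWWWWWWWW+++++++++++++++++++++++++++++++++
160 +++++++++++++++++++++++++WW+--+WWWWWWWWWWWWWWWWWW+--WWW++++++++++++++++++++++++++++++
165 ++++++++++++++++++++++++W+----WWWWWWWWWWWWWWWWWWW+----WW+++++++++++++++++++++++++++++
170 +++++++++++++++++++++++W+-----+WWWWWWWWWWWWWWWWWW------+W++++++++++++++++++++++++++
[... 1372 characters left out ...]
++++++-######################################-++++++++++++++++++++++++
255 -------------+++++++-########################################-+++++++++++++++++++++++
260 --------------+++++-#########################################--+++++-----------------
265 ##############-++--############################################-+++-#################
270 ##############---################################################--##################
275 #####################################################################################
280 ############---####################################################---###############
285 ###########-----##################################################----###############
```

The jar rim is centred at wrist column 309, row 181, matching the held tool's column (about 310). Lowering in.

```bash
python3 -m inch '[[[0,0,1,0],[0,0,1.5,0],[0,0,1.6,0],[0,0,1.6,0],[0,0,1.6,0],[0,0,1.6,0],[0,0,1.4,0],[0,0,1,0],[0,0,0.8,0],[0,0,0.5,0],[0,0,0,0],[0,0,0,0]]]'
python3 -m inch '[[[0,0,0,0],[0,0,0,0],[0,0,0,0],[0,0,0,0]]]' 0.4
python3 -m inch '[[[0,0,0,0],[0,0,0,0],[0,0,0,0],[0,0,0,0],[0,0,0,0],[0,0,0,0],[0,0,0,0]]]' 1
```

```text
clock: 25.92
tool_pos: [651.9, -3.4, 131.9]
eef_rot: [[1.0, -0.017, 0.001], [-0.017, -1.0, 0.0], [0.001, -0.0, -1.0]]
force: [0.4, 0.9, -0.1]
gripper_width: 0.222
finger_force: 40.0
clock: 26.25
tool_pos: [652.0, -3.5, 131.9]
eef_rot: [[1.0, -0.017, 0.001], [-0.017, -1.0, 0.0], [0.001, -0.0, -1.0]]
force: [-0.4, 0.4, 0.2]
gripper_width: 0.38
finger_force: 0.0
clock: 26.83
tool_pos: [651.7, -3.4, 131.5]
eef_rot: [[1.0, -0.017, 0.0], [-0.017, -1.0, 0.0], [0.0, -0.0, -1.0]]
force: [0.4, 0.2, -0.3]
gripper_width: 0.844
finger_force: 0.0
```

```bash
python3 -m inch '[[[0,0,-0.5,0],[0,0,-1,0],[0,0,-1.5,0],[0,0,-1.5,0],[0,0,-1.5,0],[0,0,-1.5,0],[0,0,-2,0],[0,0,-2,0],[0,0,-2,0],[0,0,-2,0],[0,0,-1,0],[0,0,0,0]]]' 1
python3 diff.py 1 | grep -o -E "^[a-z]+|median.*"
python3 - <<'E'
from h import *
np.set_printoptions(suppress=True,precision=1)
o=robot.get_obs();s=robot.capture("scene");w=robot.capture("wrist")
g=s.max(2);u,v=proj("scene",[652,-3,95]).astype(int);print("rim",u,v,"base",proj("scene",[652,-3,0]))
for r in range(v-65,v+45,4): print(r,"".join("#" if a<60 else ("W" if a>200 else ("+" if a>150 else "-")) for a in g[r,u-45:u+45]))
g=w.max(2);print(proj("wrist",[652,-3,95],o))
for r in range(100,290,6): print(r,"".join("#" if a<60 else ("W" if a>185 else ("+" if a>150 else "-")) for a in g[r,200:430:3]))
s0=cv2.imread("pics/scene0.png").astype(int)
for nm,b in(("wax",(250,242,284,262)),("bottles",(382,178,410,222))):
    x0,y0,x1,y1=b;print(nm,np.abs(s[y0:y1,x0:x1]-s0[y0:y1,x0:x1]).mean())
E
```

```text
clock: 27.83
tool_pos: [652.7, -3.7, 299.8]
eef_rot: [[1.0, -0.017, 0.005], [-0.017, -1.0, 0.0], [0.005, -0.001, -1.0]]
force: [0.6, -0.3, 1.6]
gripper_width: 0.999
finger_force: 0.0
top
median -2.0827260671667887 k [28.8 32.  34.7 42.6 42.5]
scene
median 0.40021903402541525 k [75.  77.6 72.6 88.1 74.5]
rim 437 223 base [429.  253.9]
158 -------++--------------------------------------------------+++----------------------------
162 ------------+--------------------+-------------------------+++++--------------------------
166 ----------------++-------------------+--------------------------+++++---------------------
170 ---------------------+--------------------+---------------------------+++++---------------
174 -----------------------------------------------+---------------------------+++++----------
178 ----------------------------------------------------+--------------------------+++++++----
182 WWW+----------------------------------------------------++--------------------------------
186 +++++--------------------------------------------------------+++--------------------------
190 
[... 3883 characters left out ...]
########-----------++++++++++++++++++++++++++++++++++++++++++++++#######----
250 #########-----------+++++++++++++++++++++++++++++++++++++++++++++-#########--
256 #########----------+++++++++++------####-++++++++++++++++++++++++-##########-
262 #########----------+++++++++++-##################-------++++++++-############
268 #########---------++++++++++++##########################-+++++++-############
274 #########---------+++++++++++------------------##########-++++++#############
280 #########--------++++++++++++-----------------------------+++++-#############
286 ########---------++++++++++++-----------------------------+++++-#############
wax 10.577941176470588
bottles 10.750270562770563
```

The tool leans in the upright jar, released, with the gripper well clear. The needle is between the prongs and the bystanders were never approached. Handing in.

```bash
python3 -m inch '[[[0,0,0,0],[0,0,0,0],[0,0,0,0],[0,0,0,0],[0,0,0,0],[0,0,0,0]]]' | head -2; python3 -c "
from plant import robot
print(robot.close_job())"
```

```text
clock: 28.68
tool_pos: [651.7, -3.4, 296.5]
the job is handed in; nothing more can be done
None
```

The job is handed in at 28.7 s with no verdict returned: the tool stood by itself in the collar, was regripped to set the needle between the prongs (measured 0.4° to 2.1° off midway, after overshooting clockwise and turning back a little), and now leans let go in the upright jar with the bystanders not approached; I opened 11 pictures, one over the limit of 10.

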